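Stand the fallen bookend back up and push it snug against the cookbooks

TASK

The bookend has fallen over and slid away from the row of cookbooks. By pushing only, without ever lifting it off the worktop, tip it back up onto its steel foot, then slide it along until the back of its upright rests flat against the cover of the end book, centred on it. Leave the books standing in their row and the other kitchen things where they are.

Things in the scene. Friction and masses are not known exactly. Their poses are not given: they have to be found in the camera images.
- bookend: L-shaped bookend, 100 mm wide, 0.5-0.8 kg: steel foot at a right angle to an oak upright. Starts lying on its back, foot up, upright pointing at the books. Origin: middle of the heel edge (outer corner line of foot underside and upright back). x along heel edge; y along upright (level as it lies, up when standing); z along foot (up as it lies, level and away from the books when standing)
- upright_top (a point): middle of the upright's free end (bookend frame y 140, z 9 mm; same axes). The light oak upright fills x +-50, y 0 to 140, z 0 to 18 mm of the bookend frame. As it lies, this end is 25 to 110 mm short of the end book's cover, and the bookend is turned up to 0.25 rad against the row
- foot_end (a point): middle of the foot's end face (bookend frame y 11, z 100 mm; same axes). The heavy steel foot fills x +-50, y 0 to 22, z 0 to 100 mm. This is the top as it lies, and the end farthest from the books when standing. Pushed near here, away from the books, the bookend turns about its heel edge, which stays on the worktop; past about 30 deg it drops onto its foot by itself
- end_book: brown end cookbook of a row of four, upright, 150 deep (x) x 30 thick (y) x 205 mm tall (z), 0.7 kg. Origin: centre of its underside. +y points along the row to the other books (as deep, 200-225 mm tall) and the fixed bread bin that backs them; they all stand close together, so the row gives under 4 mm when pushed in +y. Its free cover faces -y
- end_cover (a point): middle of the lower edge of the end book's free cover, on the worktop. Axes as the end book: x along the cover (it spans +-75 mm), -y out of the cover towards the bookend, z up.
- book_a: grey cookbook next to the bread bin, 36 mm thick, 215 mm tall; origin at the centre of its underside, z up
- book_b: slate cookbook, second from the bread bin, 26 mm thick, 200 mm tall; origin at the centre of its underside, z up
- book_c: sand cookbook beside the end book, 32 mm thick, 225 mm tall; origin at the centre of its underside, z up
- mug: white mug, 80 mm across, 90 mm tall, loose bystander; origin at the centre of its underside
- spice_jar_a: spice jar, 46 mm across, 85 mm tall, loose bystander; origin at the centre of its underside
- spice_jar_b: a like spice jar, loose bystander; origin at the centre of its underside
- oil_bottle: green glass oil bottle, 64 mm across, 220 mm tall, loose bystander on the robot's side of the books; origin at the centre of its underside
- pepper_mill: wooden pepper mill, 52 mm across, 150 mm tall, loose bystander on the robot's side of the books; origin at the centre of its underside
Not all that is in view belongs to the job. What is shaped like the book_a but blue or turquoise is not meant. What is shaped like the book_b but pink is not meant.

How it is judged:
By the outcome, as a careful person would: the job done as asked, in the order asked, and still so for the second after the job is handed in, with the robot touching nothing.
It also fails if it takes over 58 s, if anything falls off the work surface, if the arm or the gripper's body presses on something with over 40 N, if the wrist force passes 120 N, or if a joint passes its speed limit or range.

ROBOT

A 6-joint arm with a two-finger parallel gripper is mounted at the origin on the work surface. World frame = base frame: x ahead of the robot, y to its left, z up, the work surface at z = 0. Lengths are in m, angles in rad, forces in N, time in s.
With the tool pointing down it reaches from about 0.35 to 0.95 m from the base axis. Payload 17.4 kg.
Tool frame: the origin (TCP) lies at the very end of the fingers, on their centre line; the grasp point (between the pads) lies r.tcp_to_grasp behind it (r.tcp_to_grasp is the distance from the TCP to the grasp point, in m); z points along the fingers, y is the line along which they close (so a half turn about z gives the same grasp; the last joint's range is limited). The gripper opens to 93 mm and grips with 3 to 60 N. Pads are 15 mm wide; open, the fingers measure 128 mm over their backs; the gripper's body (75 mm by 188 mm) begins 65 mm behind the grasp point.
Start: joints at [1.206, 0.116, 1.442, -0, 1.584, -0.038], TCP at [0.217, 0.639, 0.219] pointing down, gripper open.
Joint ranges: [-2.83, 2.83], [-0.83, 2.19], [0.07, 2.5], [-1.14, 4.28], [0.01, 3], [-2.97, 2.97]. Speed limits (rad/s): [1.89, 1.89, 2.22, 3.14, 3.14, 3.14].

INTERFACE

Orientations are given as a unit quaternion [w, x, y, z].
In Python, from plant import monitor, vision, job, r gives the robot as it stands. The module is installed in compiled form; this text tells all that it offers.
- The arm moves only by the shell command python3 -m crank 'ROWS' [FORCE]. ROWS is a JSON object of lists of equal length, an entry for each row: "linear": the shift along the tool's x, y, z as a fraction of full scale, a list of three; "rotation": the turn, a rotation vector about the tool's x, y, z as a fraction of full scale, a list of three; "jaw": the opening, from 0 (shut) to 1 (fully open). A call has 1 to 12 rows; each row is the pose to reach, as a shift and turn from the pose commanded when the call began, along the tool's axes at that moment; what a row does not reach only later rows make up. Full scale, the value 1, is 0.12 m for a shift and pi/4 rad for a turn. A row lasts 1/10 s, in which the tool goes at most 50 mm and 8.59 degrees, less where a joint would pass 70% of its speed; a pose out of reach is approached as far as the arm can. A call with a number of a shift or a turn outside -1 to 1 is refused whole. A call with a gripper value outside its range is refused whole. The fingers move at their own pace and stop on an object; FORCE is the grip in N (left out, the last holds). Time passes only in rows, so rows that repeat a pose let the fingers close. It gives the time, the measured TCP pose, the force, the opening and the grip force at its end, in the units of the state.
- monitor.sense(): the state, without advancing time (a new reading comes with each control period).
- vision.grab_frame(name): name is "scene" or "top" or "wrist"; returns the picture (420x560x3 uint8, red, green, blue); there is no depth.
- vision.get_calibration(name): a dict with "fovy" (degrees; the focal length in pixels is half the picture's height over the tangent of half this angle, whatever the lens; pixels are square), "cx", "cy" (the principal point, pixels), "dist" ([k1, k2, p1, p2, k3] as OpenCV has them; the pictures are not rectified), "R" (3x3) and "t" (3): a world point X has camera coordinates R X + t; the wrist camera has in their place "T_tool_cam" (4x4, takes a point from camera to tool coordinates, whose origin is the TCP and whose axes are the flange's). Camera axes: x right, y down, z forward; pixel columns grow to the right and rows downward; lengths in m; the calibration is good to about 2 mm. A picture is of the moment at which its call begins: read the wrist's pose just before it. get_calibration takes no time and is no camera call.
- job.hand_in(): hands the job in; it is judged then, once.
The state is a dict: "clock": time; "joint_pos": joint angles; "qvel": joint speeds; "tau": joint torques, N m; "eef_pos": TCP position; "orientation": TCP orientation; "wrist_force": force on the tool from outside, world axes, zero at the start; "ft_torque": the same for the moment, N m; "grip_width": finger opening in m; "grasp_force": force on a finger pad.
Only numpy, scipy, OpenCV 4.12 (cv2) and the standard library are available. Lean on these libraries where they do the work, as an engineer would, in place of code of your own. Each camera call takes 0.05 s, during which the arm holds its last target. There are 200 camera calls.

## Working session

There is one attempt and no reset: what is moved stays moved. The work goes in short steps, Python scripts to look and compute and a shell command to move; the robot and the scene stay as the last step left them, time stands still between calls to the robot, and variables do not carry over. Pictures are saved under pics/ and viewed, at most 10 in all, crops included, and the job is handed in when it is done.

```bash
mkdir -p pics; cat > h.py <<'E'
import numpy as np,cv2
from plant import monitor,vision,job,r
def cal(n):
    c=vision.get_calibration(n); f=210/np.tan(np.radians(c["fovy"])/2)
    K=np.array([[f,0,c["cx"]],[0,f,c["cy"]],[0,0,1]]); return c,K,np.array(c["dist"],float)
def ray(n,uv):
    c,K,d=cal(n); p=cv2.undistortPoints(np.array(uv,float).reshape(-1,1,2),K,d).reshape(-1,2)
    R=np.array(c["R"]);t=np.array(c["t"]); D=np.c_[p,np.ones(len(p))]@R; return -R.T@t,D
def plane(n,uv,z):
    o,D=ray(n,uv); return o+D*((z-o[2])/D[:,2])[:,None]
def tri(a,ua,b,ub):
    o1,D1=ray(a,ua);o2,D2=ray(b,ub);out=[]
    for d1,d2 in zip(D1,D2):
        s=np.linalg.lstsq(np.c_[d1,-d2],o2-o1,rcond=None)[0]; p,q=o1+s[0]*d1,o2+s[1]*d2
        out.append(np.r_[(p+q)/2,np.linalg.norm(p-q)])
    return np.array(out)
def proj(n,X):
    c,K,d=cal(n); return cv2.projectPoints(np.array(X,float).reshape(-1,1,3),cv2.Rodrigues(np.array(c["R"]))[0],np.array(c["t"],float),K,d)[0].reshape(-1,2)
def save(n,name,s=1.4,crop=None):
    im=vision.grab_frame(n); np.save(f"pics/{name}.npy",im)
    if crop: x0,y0,x1,y1=crop; im=im[y0:y1,x0:x1]
    cv2.imwrite(f"pics/{name}.png",cv2.resize(im[:,:,::-1],None,fx=s,fy=s,interpolation=cv2.INTER_CUBIC)); return im
E
python3 - <<'E'
from h import *
save("scene","s0");save("top","t0")
s=monitor.sense();print(s["clock"],s["eef_pos"],s["orientation"],s["wrist_force"],r.tcp_to_grasp)
for n in("scene","top"):
    c=cal(n)[0];print(n,-np.array(c["R"]).T@c["t"],c["fovy"],c["dist"])
E
```

```text
0.1 [0.21661387 0.63909648 0.2179859 ] [-1.19760202e-04  1.62690341e-01  9.86677037e-01 -5.13114501e-04] [-0.10246216 -0.2836295  -0.549749  ] 0.0188
scene [0.76034316 0.38699892 1.14305476] 49.9518066727215 [-0.05564599  0.          0.          0.          0.        ]
top [0.33841546 0.17487734 1.48990539] 43.27231821987438 [-0.05921533  0.          0.          0.          0.        ]
```

View pics/s0.png

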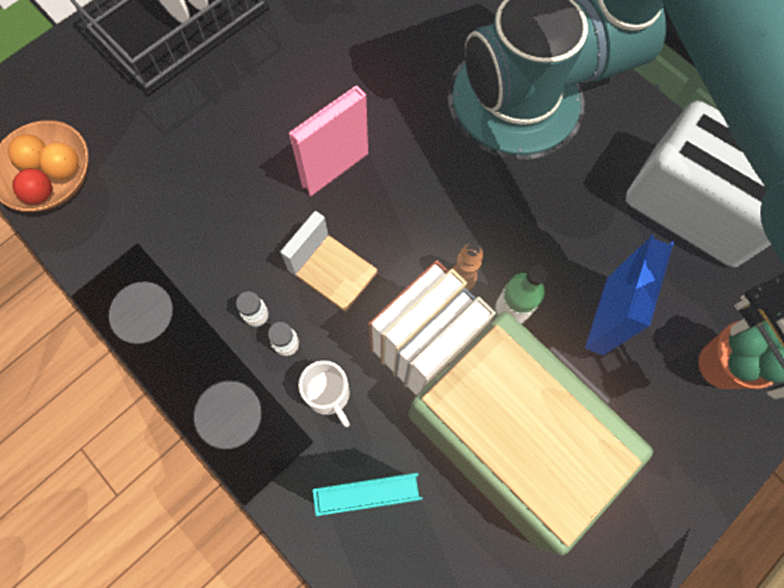

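View pics/t0.png

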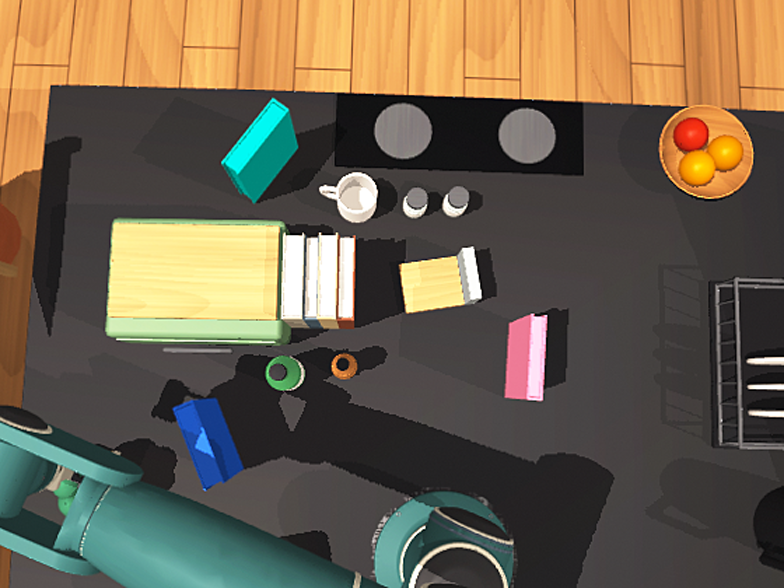

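The scene view shows the bookend lying at (330,262), with its grey foot up at (305,242). The row of books is at (430,325), its brown end book nearest the bookend. In the top view the bookend is at (435,282), the foot at (470,275) and the brown end book at (347,282). The pink book (525,357) and the turquoise and blue books are decoys standing apart from the row. Mill, bottle, mug and jars are clear of the gap between bookend and books.

```bash
cat > m.py <<'E'
from h import *
def quad(im,lo,hi,box):
    x0,y0,x1,y1=box; hsv=cv2.cvtColor(im,cv2.COLOR_RGB2HSV)
    m=cv2.inRange(hsv,lo,hi); k=np.zeros_like(m);k[y0:y1,x0:x1]=m[y0:y1,x0:x1]
    c=max(cv2.findContours(k,cv2.RETR_EXTERNAL,cv2.CHAIN_APPROX_NONE)[0],key=cv2.contourArea)
    h=cv2.convexHull(c); e=0.02*cv2.arcLength(h,True); return cv2.contourArea(c),cv2.approxPolyDP(h,e,True).reshape(-1,2)
E
python3 - <<'E'
from m import *
t=np.load("pics/t0.npy");s=np.load("pics/s0.npy")
np.set_printoptions(precision=4,suppress=True)
bt=(275,165,355,235);bs=(195,145,275,225)
for n,im,b in(("top",t,bt),("scene",s,bs)):
    for nm,lo,hi,z in(("oak",(12,60,100),(30,255,255),.018),("foot",(0,0,110),(179,45,255),.1)):
        a,q=quad(im,lo,hi,b);P=plane(n,q,z);print(n,nm,a);print(np.c_[q,P])
# enlarge
A=cv2.resize(t[140:290,180:360,::-1],None,fx=4,fy=4,interpolation=cv2.INTER_CUBIC);cv2.imwrite("pics/t0c.png",A)
B=cv2.resize(s[140:290,190:370,::-1],None,fx=4,fy=4,interpolation=cv2.INTER_CUBIC);cv2.imwrite("pics/s0c.png",B)
E
```

```text
top oak 1447.0
[[326.     183.       0.6026  -0.0152   0.018 ]
 [331.     217.       0.5063  -0.0306   0.018 ]
 [290.     223.       0.4859   0.0842   0.018 ]
 [285.     189.       0.5818   0.1005   0.018 ]]
top foot 446.5
[[338.     176.       0.6079  -0.0366   0.1   ]
 [343.     213.       0.5085  -0.051    0.1   ]
 [332.     216.       0.4996  -0.0218   0.1   ]
 [326.     182.       0.5906  -0.0046   0.1   ]
 [330.     177.       0.6045  -0.0152   0.1   ]]
scene oak 1643.0
[[234.     168.       0.5071  -0.0308   0.018 ]
 [269.     192.       0.4855   0.0842   0.018 ]
 [247.     221.       0.582    0.1034   0.018 ]
 [211.     195.       0.6031  -0.0149   0.018 ]]
scene foot 723.5
[[225.     150.       0.5093  -0.0529   0.1   ]
 [231.     154.       0.5056  -0.0342   0.1   ]
 [234.     167.       0.5238  -0.0024   0.1   ]
 [210.     195.       0.6163   0.0127   0.1   ]
 [200.     179.       0.6068  -0.0363   0.1   ]]
```

View pics/t0c.png

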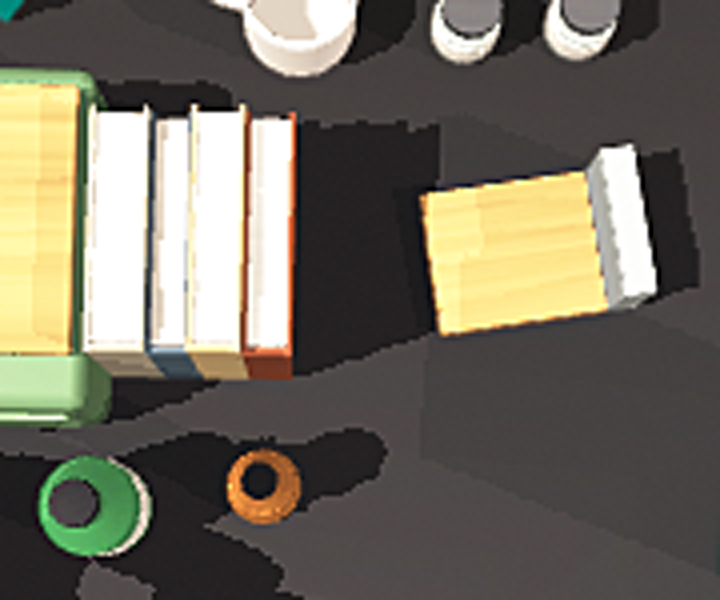

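View pics/s0c.png

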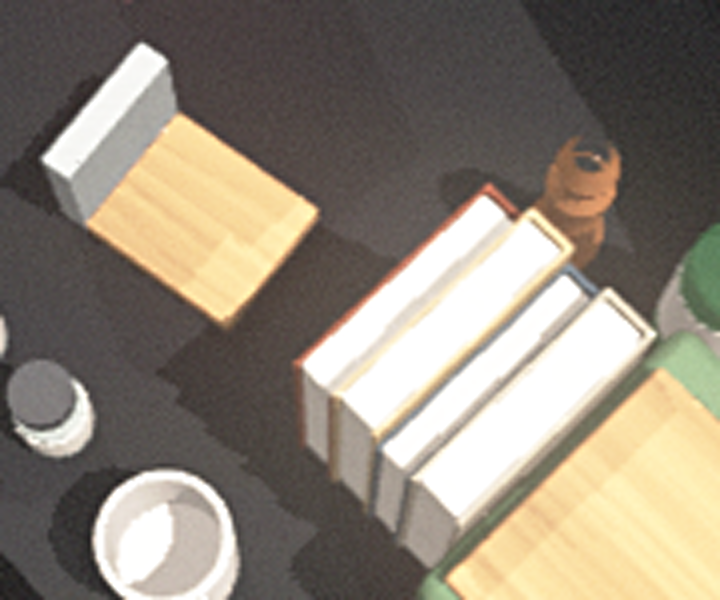

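The crops confirm the brown-edged book is the free end of the row: cover top edge in the scene crop from (489,184) to (297,362), in the top crop from (296,114) to (292,350). The grey foot and oak upright are the bookend. Now triangulating.

```bash
python3 - <<'E'
from m import *
np.set_printoptions(precision=4,suppress=True)
print("book",tri("top",[(254,168.5),(253,227.5)],"scene",[(264.25,230.5),(312.25,186)]))
P=tri("top",[(326,183),(331,217),(290,223),(285,189)],"scene",[(211,195),(234,168),(269,192),(247,221)]);print("oak",P)
f=lambda x,y:(180+x/4,140+y/4)
print("foot far/near outer",tri("top",[f(634,146),f(656,292)],"scene",[(190+42/4,140+160/4),(190+143/4,140+43/4)]))
print("bystander mill top, bottle top",plane("top",[f(262,482)],.15),plane("top",[f(75,492)],.22))
a,q=quad(np.load("pics/t0.npy"),(140,40,80),(175,255,255),(340,210,410,300));print("pink",plane("top",q,.2))
print("jars",plane("top",[f(470,15),f(582,15)],.085),"mug",plane("top",[f(300,15)],.09))
E
```

```text
book [[0.5993 0.1894 0.2019 0.0039]
 [0.4524 0.1878 0.2046 0.0049]]
oak [[ 0.6029 -0.0154  0.0166  0.    ]
 [ 0.5066 -0.0311  0.0165  0.0007]
 [ 0.4858  0.0844  0.019   0.0002]
 [ 0.5818  0.1013  0.0135  0.0024]]
foot far/near outer [[ 0.6073 -0.038   0.0919  0.003 ]
 [ 0.5086 -0.0535  0.0944  0.0025]]
bystander mill top, bottle top [[0.3745 0.2024 0.15  ]] [[0.3634 0.3122 0.22  ]]
pink [[ 0.47   -0.1517  0.2   ]
 [ 0.3231 -0.1444  0.2   ]
 [ 0.324  -0.0806  0.2   ]
 [ 0.4532 -0.0846  0.2   ]]
jars [[ 0.6966  0.0727  0.085 ]
 [ 0.6992 -0.0038  0.085 ]] mug [[0.6915 0.1883 0.09  ]]
```

Measurements agree with the given sizes: oak heights about 17 mm, foot about 95 mm, book about 204 mm. The bookend is turned +0.178 rad, with its heel at about (0.559,-0.045). The cover is at y≈0.188, centred at x≈0.526. Plan:
1. Set the fingers partly open, in line with the bookend's x.
2. Push the foot's inner face high up.
3. Slide it by the foot's end face.

```bash
python3 -m crank '{"linear":[[-0.3,-0.3,-0.9],[-0.7,-0.7,-0.9],[-1,-1,-0.9],[-1,-1,-0.9],[-1,-1,-0.9],[-1,-1,-0.9]],"rotation":[[0,0,0.2],[0,0,0.4],[0,0,0.6],[0,0,0.8],[0,0,1],[0,0,1]],"jaw":[0.55,0.55,0.55,0.55,0.55,0.55]}'
python3 - <<'E'
from h import *
from scipy.spatial.transform import Rotation as R
s=monitor.sense();q=s["orientation"];M=R.from_quat([q[1],q[2],q[3],q[0]]).as_matrix();print(M.round(3),s["grip_width"])
c,sn=np.cos(.178),np.sin(.178); T=np.array([[-sn,c,0],[c,sn,0],[0,0,-1]]).T
g=np.array([.559,-.045,0])+.075*np.array([-sn,c,0])+[0,0,.25]
print(M.T@(g-s["eef_pos"])/.12, R.from_matrix(M.T@T).as_rotvec()/(np.pi/4))
E
```

```text
clock: 0.7
eef_pos: [0.2929, 0.4855, 0.328]
orientation: [0.0, 0.531, 0.847, 0.001]
wrist_force: [-0.7, -0.1, 0.8]
grip_width: 0.0523
grasp_force: 0.0
[[-0.435  0.9    0.001]
 [ 0.9    0.435  0.002]
 [ 0.001  0.002 -1.   ]] 0.05231692429327635
[-4.3442691   0.23830827  0.64702778] [ 0.00220482 -0.00142896  0.34705423]
```

```bash
python3 -m crank '{"linear":[[-0.4,0,0],[-0.8,0,0],[-1,0.1,0],[-1,0.1,0]],"rotation":[[0,0,0.17],[0,0,0.34],[0,0,0.345],[0,0,0.345]],"jaw":[0.55,0.55,0.55,0.55]}' >/dev/null
python3 - <<'E'
from h import *
s=monitor.sense();c,sn=np.cos(.178),np.sin(.178); T=np.array([[-sn,c,0],[c,sn,0],[0,0,-1]]).T
g=np.array([.559,-.045,0])+.075*np.array([-sn,c,0])+[0,0,.25]
print(s["eef_pos"],s["orientation"],T.T@(g-s["eef_pos"])/.12)
E
```

```text
[0.3573648  0.38281107 0.32660645] [2.72957229e-04 6.39026895e-01 7.69184340e-01 6.90570617e-05] [-3.1812783   1.02250364  0.63838709]
```

```bash
M='x'; python3 -m crank '{"linear":[[-0.4,0.17,0],[-0.8,0.34,0],[-1,0.5,0],[-1,0.5,0]],"rotation":[[0,0,0],[0,0,0],[0,0,0],[0,0,0]],"jaw":[0.55,0.55,0.55,0.55]}' >/dev/null
python3 -m crank '{"linear":[[-0.4,0.17,0],[-0.8,0.34,0],[-1,0.5,0],[-1,0.5,0]],"rotation":[[0,0,0],[0,0,0],[0,0,0],[0,0,0]],"jaw":[0.55,0.55,0.55,0.55]}' >/dev/null
python3 -m crank '{"linear":[[-0.4,0,0],[-0.8,0,0.2],[-1,0,0.6],[-1,0,0.6],[-1,0,0.6]],"rotation":[[0,0,0],[0,0,0],[0,0,0],[0,0,0],[0,0,0]],"jaw":[0.55,0.55,0.55,0.55,0.55]}'
cat > rel.py <<'E'
from h import *
from scipy.spatial.transform import Rotation as R
s=monitor.sense();q=s["orientation"];M=R.from_quat([q[1],q[2],q[3],q[0]]).as_matrix()
d=np.array([-np.sin(.178),np.cos(.178),0]);e=np.array([d[1],-d[0],0]);v=s["eef_pos"]-np.array([.559,-.045,0])
print("t",s["clock"],"bookend-frame y,x,h:",(v@d).round(4),(v@e).round(4),s["eef_pos"].round(4),"yaw x",np.arctan2(-M[0,0],M[1,0]).round(4),"tilt",M[:,2].round(3),"F",np.round(s["wrist_force"],1))
E
python3 rel.py
```

```text
clock: 2.4
eef_pos: [0.5402, 0.0544, 0.2539]
orientation: [-0.001, 0.638, 0.77, -0.001]
wrist_force: [-0.0, 0.2, 0.7]
grip_width: 0.0508
grasp_force: 0.0
t 2.4 bookend-frame y,x,h: 0.1011 -0.0009 [0.5402 0.0544 0.2539] yaw x 0.1875 tilt [-0.002  0.    -1.   ] F [-0.   0.2  0.7]
```

```bash
python3 -m crank '{"linear":[[0,0,0.4],[-0.1,0,0.8],[-0.2,0,1],[-0.25,0,1]],"rotation":[[0,0,0],[0,0,0.012],[0,0,0.012],[0,0,0.012]],"jaw":[0.55,0.55,0.55,0.55]}' >/dev/null
python3 -m crank '{"linear":[[0,0,0.25],[0,0,0.45],[0,0,0.46],[0,0,0.46]],"rotation":[[0,0,0],[0,0,0],[0,0,0],[0,0,0]],"jaw":[0.55,0.55,0.55,0.55]}' >/dev/null; python3 rel.py
```

```text
t 3.2 bookend-frame y,x,h: 0.0709 0.001 [0.5474 0.0249 0.0821] yaw x 0.1791 tilt [ 0.002  0.    -1.   ] F [0.5 0.4 0.4]
```

```bash
python3 -m crank '{"linear":[[-0.15,0,0],[-0.28,0,0],[-0.32,0,0],[-0.36,0,0],[-0.4,0,0],[-0.44,0,0],[-0.48,0,0],[-0.52,0,0],[-0.52,0,0]],"rotation":[[0,0,0],[0,0,0],[0,0,0],[0,0,0],[0,0,0],[0,0,0],[0,0,0],[0,0,0],[0,0,0]],"jaw":[0.55,0.55,0.55,0.55,0.55,0.55,0.55,0.55,0.55]}' ; python3 rel.py
python3 -c '
from h import *
a=save("top","t1",4,(260,140,400,240));a=cv2.imread("pics/t1.png");b=save("scene","s1",4,(190,130,320,230));b=cv2.imread("pics/s1.png")
cv2.imwrite("pics/c1.png",cv2.resize(np.hstack([a,b]),(800,300)))'
```

```text
clock: 4.1
eef_pos: [0.5574, -0.0379, 0.0793]
orientation: [-0.0, 0.642, 0.767, -0.0]
wrist_force: [-0.3, 1.4, 0.5]
grip_width: 0.0513
grasp_force: 0.3
t 4.1 bookend-frame y,x,h: 0.0073 -0.0003 [ 0.5574 -0.0379  0.0793] yaw x 0.1778 tilt [-0. -0. -1.] F [-0.3  1.4  0.5]
```

View pics/c1.png

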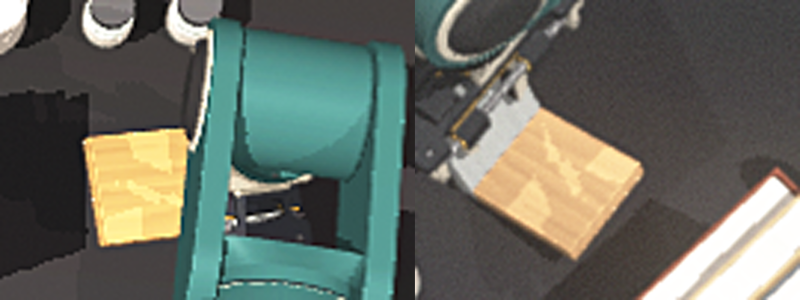

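Left (top view): the arm hides the foot, and the oak at (135,187) is shorter. Right (scene): the fingers at (480,110) are on the foot's inner face, and the oak end at (610,200) has risen. It is tipping, so I'll keep pushing.

```bash
python3 -m crank '{"linear":[[-0.05,0,0],[-0.1,0,0],[-0.15,0,0],[-0.2,0,0],[-0.25,0,0],[-0.3,0,0],[-0.35,0,0],[-0.4,0,0],[-0.45,0,0],[-0.5,0,0],[-0.55,0,0],[-0.58,0,0]],"rotation":[[0,0,0],[0,0,0],[0,0,0],[0,0,0],[0,0,0],[0,0,0],[0,0,0],[0,0,0],[0,0,0],[0,0,0],[0,0,0],[0,0,0]],"jaw":[0.55,0.55,0.55,0.55,0.55,0.55,0.55,0.55,0.55,0.55,0.55,0.55]}' >/dev/null; python3 rel.py
python3 -c '
from h import *
a=save("top","t2",4,(260,140,400,240));a=cv2.imread("pics/t2.png");b=save("scene","s2",4,(170,110,310,210));b=cv2.imread("pics/s2.png")
cv2.imwrite("pics/c2.png",cv2.resize(np.hstack([a,b]),(800,300)))'
```

```text
t 5.4 bookend-frame y,x,h: -0.0624 -0.0002 [ 0.5698 -0.1064  0.0794] yaw x 0.178 tilt [-0. -0. -1.] F [-0.2  0.5  0.2]
```

View pics/c2.png

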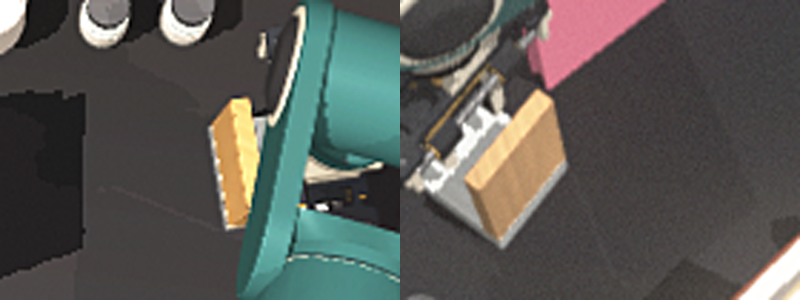

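The bookend is standing on its foot. In the left panel (top view) its upright is at (235,165). In the right panel (scene) the heel corners are at (500,247) and (567,165), with the fingers inside the L. Pink is close behind the hand. Next I'll measure the heel and pink exactly.

```bash
cat > w.py <<'E'
from h import *
np.set_printoptions(precision=4,suppress=True)
E
python3 - <<'E'
from w import *
H=plane("scene",[(205,192.3),(228.5,165)],0);print("heel",H,H.mean(0),np.linalg.norm(H[0]-H[1]),np.arctan2(H[0,1]-H[1,1],H[0,0]-H[1,0]))
P=plane("scene",[(170+(467-400)/2.857,110+182/3),(170+(553-400)/2.857,110+92/3)],.14);print("upright top inner?",P)
print("pink top", plane("top",[(390.7,225),(380.7,225),(388,286)],.2))
E
```

```text
heel [[ 0.6073 -0.0383  0.    ]
 [ 0.5081 -0.0545  0.    ]] [ 0.5577 -0.0464  0.    ] 0.10043745025547969 0.16232941250130106
upright top inner? [[ 0.6102 -0.0473  0.14  ]
 [ 0.5048 -0.0574  0.14  ]]
pink top [[ 0.47   -0.1534  0.2   ]
 [ 0.4693 -0.1285  0.2   ]
 [ 0.3207 -0.1469  0.2   ]]
```

```bash
python3 -m crank '{"linear":[[0.1,0.06,0],[0.18,0.125,0],[0.18,0.125,0.1],[0.18,0.125,0.2],[0.18,0.125,0.32],[0.18,0.125,0.32]],"rotation":[[0,0,0],[0,0.1,0],[0,0.28,0],[0,0.45,0],[0,0.56,0],[0,0.56,0]],"jaw":[0.4,0.4,0.4,0.4,0.4,0.4]}' >/dev/null; python3 rel.py
```

```text
t 6.1 bookend-frame y,x,h: -0.0402 0.0139 [ 0.5798 -0.0821  0.0381] yaw x 0.1745 tilt [-0.079  0.422 -0.903] F [1.1 0.1 0.3]
```

```bash
python3 -m crank '{"linear":[[0.06,0,0.028],[0.12,0,0.056],[0.18,0,0.084],[0.24,0,0.112],[0.32,0,0.149],[0.4,0,0.186],[0.48,0,0.224],[0.56,0,0.261],[0.64,0,0.298],[0.72,0,0.336],[0.78,0,0.364],[0.78,0,0.364]],"rotation":[[0,0,0],[0,0,0],[0,0,0],[0,0,0],[0,0,0],[0,0,0],[0,0,0],[0,0,0],[0,0,0],[0,0,0],[0,0,0],[0,0,0]],"jaw":[0.4,0.4,0.4,0.4,0.4,0.4,0.4,0.4,0.4,0.4,0.4,0.4]}' >/dev/null; python3 rel.py
cat > be.py <<'E'
import sys
from w import *
n=sys.argv[1]
im=vision.grab_frame("scene");np.save(f"pics/{n}.npy",im)
v=cv2.resize(im[130:280,190:370,::-1],None,fx=4,fy=4,interpolation=cv2.INTER_CUBIC)
cv2.imwrite(f"pics/{n}.png",v)
E
python3 be.py s3
```

```text
t 7.3 bookend-frame y,x,h: 0.0643 0.0147 [0.562  0.0209 0.0414] yaw x 0.1791 tilt [-0.076  0.419 -0.905] F [-0.8  0.5  0. ]
```

View pics/s3.png

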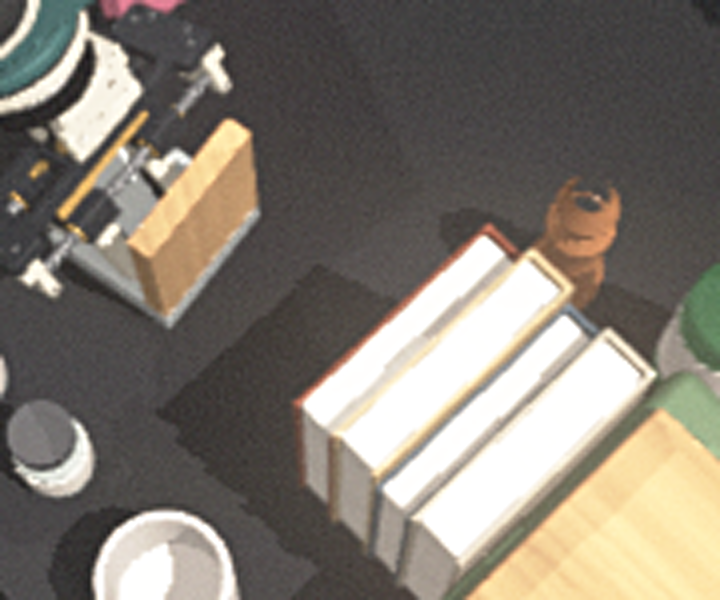

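The bookend is upright and moving. Its heel corners are at crop (170,326) and (260,213), fingers behind the upright, and the books are undisturbed.

```bash
python3 - <<'E'
from m import *
np.set_printoptions(precision=4,suppress=True)
H=plane("scene",[(232.5,211.5),(255,183.25)],0);print("heel",H,H.mean(0),np.arctan2(H[0,1]-H[1,1],H[0,0]-H[1,0]))
a,q=quad(np.load("pics/s3.npy"),(10,60,90),(30,255,255),(218,155,258,214));print(np.c_[q,plane("scene",q,.14),plane("scene",q,.022)])
# cover: edge on worktop & top
c=plane("scene",[(190+297/4,130+402/4),(190+489/4,130+226/4)],.205);print("cover top",c,c.mean(0))
print("cover top (top cam)",plane("top",[(254,168.5),(253,227.5)],.205)); print("cover bottom far",plane("scene",[(190+303/4,130+484/4)],0))
E
```

```text
heel [[0.5894 0.053  0.    ]
 [0.4915 0.0349 0.    ]] [0.5405 0.044  0.    ] 0.18266210705223423
[[247.     159.       0.4959   0.0185   0.14     0.4648  -0.0249   0.022 ]
 [252.     162.       0.4924   0.0326   0.14     0.4609  -0.0091   0.022 ]
 [254.     180.       0.5205   0.0703   0.14     0.4923   0.0331   0.022 ]
 [230.     208.       0.6089   0.0835   0.14     0.5911   0.0478   0.022 ]
 [221.     190.       0.5946   0.0354   0.14     0.5751  -0.0059   0.022 ]]
cover top [[0.5989 0.1918 0.205 ]
 [0.4523 0.191  0.205 ]] [0.5256 0.1914 0.205 ]
cover top (top cam) [[0.5997 0.1877 0.205 ]
 [0.4535 0.1857 0.205 ]]
cover bottom far [[0.5983 0.1919 0.    ]]
```

```bash
cat > go.py <<'E'
import sys
from rel import *
x,y,z,yaw=map(float,sys.argv[1:5]);th=float(sys.argv[5]) if len(sys.argv)>5 else .436
c,sn=np.cos(yaw),np.sin(yaw);T=np.array([[-sn,c,0],[c,sn,0],[0,0,-1]]).T@R.from_euler("y",th).as_matrix()
print((M.T@(np.array([x,y,z])-s["eef_pos"])/.12).round(3),(R.from_matrix(M.T@T).as_rotvec()/(np.pi/4)).round(3))
E
python3 go.py .5455 .14 .04 .03
```

```text
t 7.35 bookend-frame y,x,h: 0.0639 0.0146 [0.5621 0.0205 0.0413] yaw x 0.1789 tilt [-0.076  0.419 -0.905] F [ 0.1  0.3 -0.5]
[0.904 0.042 0.438] [-0.081 -0.006  0.172]
```

```bash
python3 -m crank '{"linear":[[0.08,0.004,0.04],[0.16,0.008,0.08],[0.25,0.012,0.12],[0.33,0.015,0.16],[0.41,0.019,0.2],[0.49,0.023,0.24],[0.58,0.027,0.28],[0.66,0.031,0.32],[0.74,0.035,0.36],[0.82,0.038,0.4],[0.9,0.042,0.438],[0.9,0.042,0.438]],"rotation":[[-0.007,0,0.016],[-0.015,0,0.031],[-0.022,0,0.047],[-0.03,0,0.063],[-0.037,0,0.078],[-0.044,0,0.094],[-0.052,0,0.11],[-0.059,0,0.125],[-0.066,0,0.141],[-0.074,0,0.156],[-0.081,0,0.172],[-0.081,0,0.172]],"jaw":[0.4,0.4,0.4,0.4,0.4,0.4,0.4,0.4,0.4,0.4,0.4,0.4]}' >/dev/null; python3 rel.py;python3 be.py s4
```

```text
t 8.55 bookend-frame y,x,h: 0.1844 0.0195 [0.5455 0.1399 0.0397] yaw x 0.029 tilt [-0.013  0.426 -0.905] F [ 0.2  0.1 -0.4]
```

View pics/s4.png

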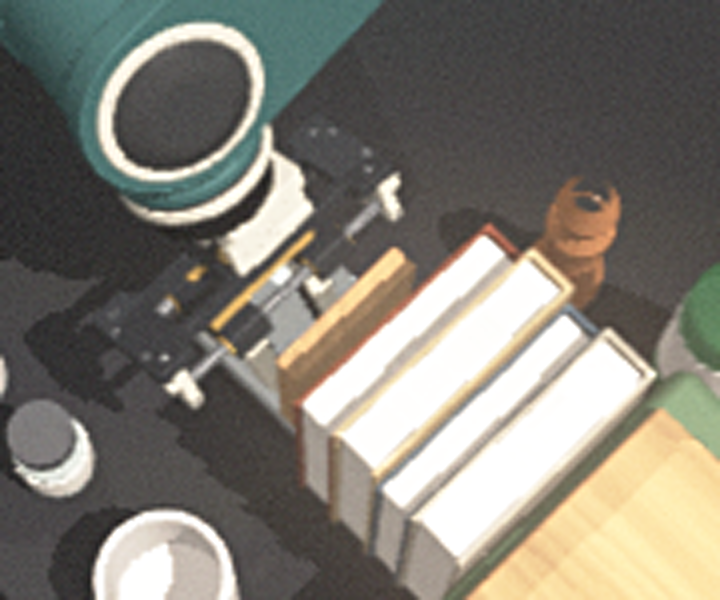

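It stands just short of the cover. The upright's inner top edge runs in the crop from (278,353) to (388,248), and the books have not moved.

```bash
python3 - <<'E'
from w import *
f=lambda x,y:(190+x/4,130+y/4)
P=plane("scene",[f(278,353),f(388,248),f(414,264)],.14);d=P[0]-P[1];print(P,np.linalg.norm(d),np.arctan2(d[1],d[0]),P[:2].mean(0))
E
python3 go.py .543 .168 .04 .008
```

```text
[[0.5757 0.1492 0.14  ]
 [0.4843 0.1462 0.14  ]
 [0.4801 0.164  0.14  ]] 0.09143955873482629 0.03202701572634514 [0.53   0.1477 0.14  ]
t 8.6 bookend-frame y,x,h: 0.1839 0.0195 [0.5456 0.1394 0.0397] yaw x 0.0296 tilt [-0.013  0.426 -0.905] F [-0.4 -0.   0.9]
[ 0.217 -0.014  0.099] [-0.012 -0.005  0.025]
```

```bash
python3 -m crank '{"linear":[[0.03,-0.004,0.014],[0.06,-0.008,0.028],[0.09,-0.012,0.042],[0.12,-0.016,0.056],[0.15,-0.02,0.07],[0.172,-0.024,0.08],[0.172,-0.024,0.08]],"rotation":[[-0.002,0,0.005],[-0.004,0,0.01],[-0.007,0,0.015],[-0.009,0,0.02],[-0.012,0,0.025],[-0.012,0,0.025],[-0.012,0,0.025]],"jaw":[0.4,0.4,0.4,0.4,0.4,0.4,0.4]}' >/dev/null; python3 rel.py
python3 -m crank '{"linear":[[0.008,0,0.004],[0.015,0,0.007],[0.015,0,0.007]],"rotation":[[0,0,0],[0,0,0],[0,0,0]],"jaw":[0.4,0.4,0.4]}' >/dev/null; python3 rel.py
```

```text
t 9.3 bookend-frame y,x,h: 0.2066 0.0202 [0.5423 0.162  0.0399] yaw x 0.0076 tilt [-0.003  0.426 -0.905] F [-0.3 -1.  -0.3]
t 9.6 bookend-frame y,x,h: 0.208 0.0206 [0.5425 0.1633 0.0399] yaw x 0.0071 tilt [-0.003  0.426 -0.905] F [-0.5 -3.9 -0.4]
```

```bash
python3 -m crank '{"linear":[[0.008,0,0.004],[0.016,0,0.008],[0.016,0,0.008]],"rotation":[[0,0,0],[0,0,0],[0,0,0]],"jaw":[0.4,0.4,0.4]}' >/dev/null; python3 rel.py
python3 be.py s5; python3 - <<'E'
import cv2,numpy as np
v=cv2.imread("pics/s5.png")[180:440,180:560];cv2.imwrite("pics/s5b.png",cv2.resize(v,None,fx=2.1,fy=2.1))
E
```

```text
t 9.9 bookend-frame y,x,h: 0.2094 0.0211 [0.5427 0.1648 0.0398] yaw x 0.0073 tilt [-0.002  0.424 -0.905] F [ -1.1 -10.7   1.1]
```

View pics/s5b.png

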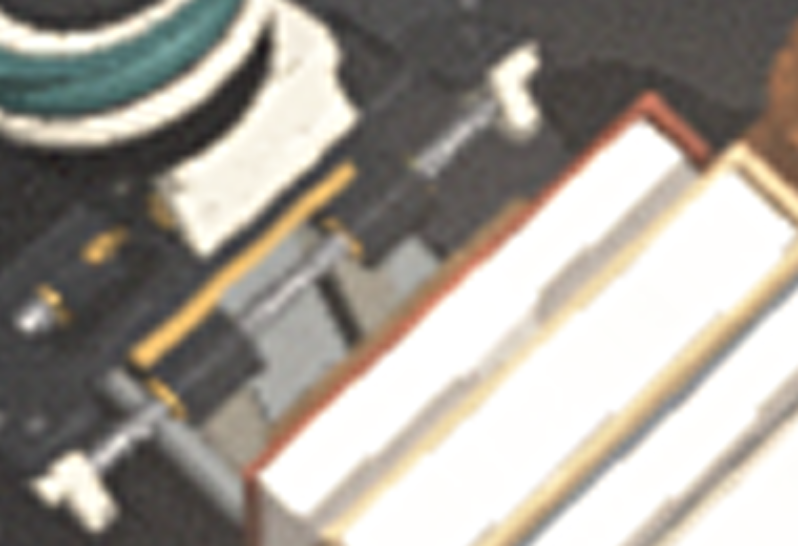

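It is pressed against the cover at 10.7 N: the upright is at picture (400,310), directly along the brown cover edge from (255,470) to (650,100). Backing off to check.

```bash
python3 -m crank '{"linear":[[-0.03,0,-0.01],[-0.06,0,-0.02],[-0.12,0,-0.05],[-0.12,0,-0.3],[-0.12,0,-0.6],[-0.12,0,-1],[-0.12,0,-1]],"rotation":[[0,0,0],[0,0,0],[0,0,0],[0,0,0],[0,0,0],[0,0,0],[0,0,0]],"jaw":[0.4,0.4,0.4,0.4,0.4,0.4,0.4]}' >/dev/null; python3 rel.py
python3 -m crank '{"linear":[[0,0,-0.4],[0,0,-0.8],[0,0,-1],[0,0,-1]],"rotation":[[0,0,0],[0,0,0],[0,0,0],[0,0,0]],"jaw":[0.4,0.4,0.4,0.4]}' >/dev/null
python3 -m crank '{"linear":[[-0.4,-0.3,-0.2],[-0.8,-0.6,-0.2],[-1,-0.9,-0.2],[-1,-0.9,-0.2]],"rotation":[[0,0,0],[0,0,0],[0,0,0],[0,0,0]],"jaw":[0.4,0.4,0.4,0.4]}' >/dev/null; python3 rel.py
python3 - <<'E'
from h import *
save("top","t6",4,(225,150,325,250));save("scene","s6",4,(225,165,325,265))
cv2.imwrite("pics/c6.png",np.hstack([cv2.imread("pics/t6.png"),cv2.imread("pics/s6.png")]))
E
```

```text
t 10.65 bookend-frame y,x,h: 0.1447 0.0119 [0.5451 0.0995 0.1482] yaw x 0.0093 tilt [ 0.005  0.425 -0.905] F [ 0.1  0.8 -0.5]
t 11.45 bookend-frame y,x,h: -0.0029 -0.128 [ 0.4335 -0.0705  0.219 ] yaw x 0.0042 tilt [-0.004  0.427 -0.904] F [ 0.6  0.8 -0.5]
```

View pics/c6.png

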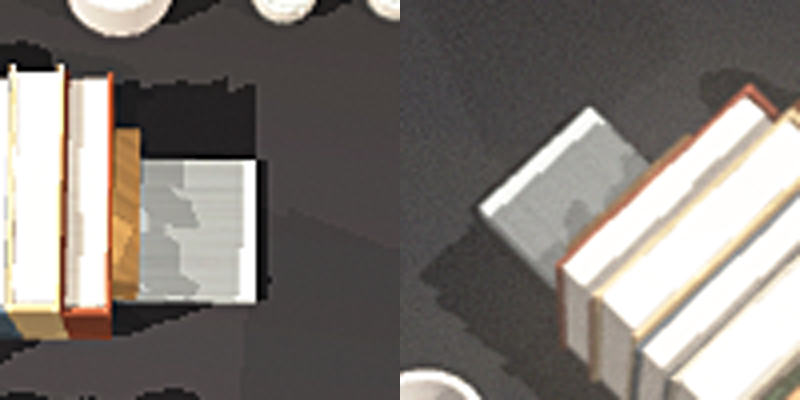

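The bookend stands with its upright along the cover. Top panel: upright (128,215), foot end edge from (258,160) to (256,302). Scene panel: foot end corners at (478,210) and (590,107). Next I'll check centring and squareness in numbers.

```bash
python3 - <<'E'
from w import *
t=np.load("pics/t6.npy");print
f=lambda x,y:(225+x/4,150+y/4); g=lambda x,y:(225+(x-400)/4,165+y/4)
print("foot end",plane("top",[f(258,160),f(256,302)],.022),plane("scene",[g(478,210),g(590,107)],.022))
print("upright top inner",plane("top",[f(140,128),f(138,298)],.14))
print("book top top-cam",plane("top",[f(113,75),f(110,308)],.205),"scene",plane("scene",[g(559,262),g(748,86)],.205))
E
```

```text
foot end [[0.5786 0.088  0.022 ]
 [0.4785 0.0871 0.022 ]] [[0.5809 0.093  0.022 ]
 [0.4793 0.0911 0.022 ]]
upright top inner [[0.5779 0.1718 0.14  ]
 [0.4675 0.1698 0.14  ]]
book top top-cam [[0.5991 0.1896 0.205 ]
 [0.4547 0.1869 0.205 ]] scene [[0.5981 0.1925 0.205 ]
 [0.4527 0.1906 0.205 ]]
```

Bookend centre x is about 0.529 against the cover's 0.526, so it is roughly 3 mm off. It is parallel within about 0.01 rad, its back is at the cover plane, and the robot is clear. Handing in.

```bash
python3 -c 'from h import *;print(job.hand_in())'
```

```text
the job is handed in; nothing more can be done
None
```

The job is handed in: I tipped the bookend back up by pushing only and slid it against the end book's cover, about 3 mm off centre and square to within about 0.01 rad, with the books still standing and nothing else touched.

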